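# Turn the menu leaf over

## Task

A stack of coasters has been left on the bare right-hand cover of the open menu binder. Push it sideways with the fingertips, without lifting it, until it lies wholly off the binder, flat on the worktop; then push the half-raised rigid menu leaf over its spine, without pinching it, and press it down until it lies fully flat over the right-hand cover. Leave the other things standing where they are, and finish clear of everything.

Things in the scene. Friction and masses are not known exactly. Their poses are not given: they have to be found in the camera images.
- binder: Open menu binder fixed to the worktop: two dark wooden covers and a 28 mm steel spine strip between them, all 3 mm thick, 200 mm along the spine, 320 mm across in all. Origin on the worktop under the middle of the spine; x along the spine (roughly away from the robot), y towards the left cover, -y the right cover, z up. At x = +/-93 mm steel ears 14 mm wide, 16 mm high hold the hinge.
- menu_leaf (a joint): Angle of the rigid menu leaf about the spine: 0 = flat over the left cover (+y), 1.571 = upright, 3.142 (the stop) = fully flat over the right cover (-y). It starts half-raised (0.45 to 0.95). The hinge is stiff: the leaf stays at any angle it is left at, and takes about 1 to 2 N at the free edge to move. Leaf about 0.12 kg.
- hinge_mid (a point): Middle of the hinge line, which runs along the spine (binder x) 9 mm above the worktop, straight above the binder's origin; steel barrel of 6 mm radius.
- leaf_edge (a point): Middle of the free edge of the leaf, a light wooden board with white faces: 170 mm along the spine, reaching 150 mm from the hinge line, 8 mm thick over its faces, 4 mm at the bare rim (outermost 5 mm), centred on the plane through the hinge line. The point is at mid-thickness; its axes turn with the leaf: x along the spine, y outward from the hinge.
- face_a (a point): Middle of the white face of the leaf (160 x 122 mm) that looks up when the leaf is at 0; 84 mm from the hinge line, on the surface.
- face_b (a point): Middle of the white face on the other side of the leaf (160 x 122 mm), which looks down to the left while the leaf is half-raised and up once it is turned over; 84 mm from the hinge line, on the surface.
- coasters: Round stack of pulp coasters, one solid piece 93 mm across and 12 mm high, about 60 g, lying loose on the right-hand cover. Origin at the centre of its underside. It slides when pushed at its side.
- jigger: Bystander: steel double jigger, 43 mm across, 73 mm high, standing beyond the far end of the spine. Origin at the centre of its underside.
- tumbler: Bystander: glass tumbler, 78 mm across, 92 mm high, to the left of the binder, 260 to 290 mm from the spine. Origin at the centre of its underside.
- steel_cup: Bystander: small steel cup, 65 mm across, 57 mm high, to the right of the binder, 340 to 380 mm from the spine. Origin at the centre of its underside.
- tealight: Bystander: tealight candle, 38 mm across, 18 mm high, in front of the near end of the binder. Origin at the centre of its underside.
- opener: Bystander: bottle opener, 174 x 41 x 20 mm, lying near the front edge at the right. Origin at the centre of its underside.
Not all that is in view belongs to the job. Leave any purple or red look-alike of the coasters alone.

How it is judged:
By the outcome, as a careful person would: the job done as asked, in the order asked, and still so for the second after the job is handed in, with the robot touching nothing.
It also fails if it takes over 54 s, if anything falls off the work surface, if the arm or the gripper's body presses on something with over 40 N, if the wrist force passes 120 N, or if a joint passes its speed limit or range.

## Robot

A 6-joint arm with a two-finger parallel gripper is mounted at the origin on a cart in front of the work surface, level with it; the furniture and walls round the work are solid. World frame = base frame: x ahead of the robot, y to its left, z up, the work surface at z = 0. Lengths are in m, angles in rad, forces in N, time in s.
With the tool pointing down it reaches from about 0.35 to 0.85 m from the base axis. Payload 8.1 kg.
Tool frame: the origin (TCP) lies between the finger pads; the fingertips stand 17 mm ahead of it and the grasp point (between the pads) lies 2 mm behind it; y points along the fingers, x is the direction in which the jaws open and shut, and the axes are right-handed (so a half turn about y gives the same grasp; the last joint's range is limited). The gripper opens to 93 mm and grips with 3 to 60 N. Pads are 15 mm wide; open, the fingers measure 128 mm over their backs; the gripper's body (75 mm by 188 mm) begins 65 mm behind the grasp point.
Start: joints at [-1.3, 0.13, 1.488, -0, 1.523, -0.085], TCP at [0.209, -0.562, 0.236] pointing down, gripper open.
Joint ranges: [-2.96, 2.96], [-0.89, 2.26], [0.02, 2.5], [-1.34, 4.48], [0, 2.73], [-2.66, 2.66]. Speed limits (rad/s): [2.39, 2.39, 2.79, 3.14, 3.14, 3.14].

## Interface

Orientations are given as [roll, pitch, yaw] about the fixed x, y, z axes, in that order (R = Rz(yaw) Ry(pitch) Rx(roll)).
In Python, from workcell import ctrl gives the robot as it stands. The module is installed in compiled form; this text tells all that it offers.
- The arm moves only by the shell command python3 -m pendant 'ROWS' [OPENING] [FORCE]. ROWS is JSON, a list of rows, each a list of 2 entries, a list of its own where there are three numbers: the shift along the tool's x, y, z in mm, then the turn, a rotation vector about the tool's x, y, z in degrees. In form: [[[x, y, z], [rx, ry, rz]], ...]. A call has 1 to 20 rows; each row is the pose to reach, as a shift and turn from the pose measured when the call began, along the tool's axes at that moment; what a row does not reach only later rows make up. A row lasts 1/10 s, in which the tool goes at most 50 mm and 8.59 degrees, less where a joint would pass 70% of its speed; a pose out of reach is approached as far as the arm can. A call with a gripper value outside its range is refused whole. OPENING is the closure, from 0 (fully open) to 1 (shut), set as the call begins (- or left out, the last holds). The fingers move at their own pace and stop on an object; FORCE is the grip in N (left out, the last holds). Time passes only in rows, so rows that repeat a pose let the fingers close. It gives the time, the measured TCP pose, the force and the opening at its end, in the units of the state.
- ctrl.observe(): the state, without advancing time (a new reading comes with each control period).
- ctrl.grab_frame(name): name is "scene" or "top" or "wrist"; returns (picture, depth): 420x560x3 uint8, red, green, blue; 420x560 float32, m along the optical axis (not along the pixel's ray), 0 where there is no reading.
- ctrl.get_calibration(name): a dict with "K" (3x3 intrinsics, pixels), "R" (3x3) and "t" (3): a world point X has camera coordinates R X + t. Camera axes: x right, y down, z forward; pixel columns grow to the right and rows downward; lengths in m; the calibration is good to about 2 mm. The wrist camera is an equidistant fisheye: a pixel r from the principal point sees the ray r / f radians off the axis. A picture is of the moment at which its call begins: read the wrist's pose just before it. get_calibration takes no time and is no camera call; for the wrist camera it gives the pose at the moment of the call.
- ctrl.close_job(): hands the job in, once; it reports no verdict.
The state is a dict: "clock": time; "joint_pos": joint angles; "qvel": joint speeds; "joint_torque": joint torques, N m; "position": TCP position; "tcp_rot": TCP orientation; "wrist_force": force on the tool from outside, world axes, zero at the start; "ft_torque": the same for the moment, N m; "grip_width": opening from 0.0 (shut) to 1.0 (fully open).
Only numpy, scipy, OpenCV 4.12 (cv2) and the standard library are available. Lean on these libraries where they do the work, as an engineer would, in place of code of your own. Each camera call takes 0.05 s, during which the arm holds its last target.

## Working session

There is one attempt and no reset: what is moved stays moved. The work goes in short steps, Python scripts to look and compute and a shell command to move; the robot and the scene stay as the last step left them, time stands still between calls to the robot, and variables do not carry over. Pictures are saved under pics/ and viewed, and the job is handed in when it is done.

```bash
mkdir -p pics; cat > h.py <<'E'
import numpy as np, cv2
from workcell import ctrl
from scipy.spatial.transform import Rotation as Ro
def grab(n,f):
    c=ctrl.get_calibration(n); p,d=ctrl.grab_frame(n); cv2.imwrite('pics/'+f,p[:,:,::-1]); np.savez('pics/'+f+'.npz',p=p,d=d,K=c['K'],R=c['R'],t=c['t']); return p,d,c
def load(f):
    z=np.load('pics/'+f+'.npz'); return z['p'],z['d'],dict(K=z['K'],R=z['R'],t=z['t'])
def plane(c,u,v,h):
    K,R,t=map(np.array,(c['K'],c['R'],c['t'])); o=-R.T@t; r=R.T@np.linalg.inv(K)@np.array([u,v,1.]); return o+r*(h-o[2])/r[2]
def pts(d,c):
    K,R,t=map(np.array,(c['K'],c['R'],c['t'])); v,u=np.mgrid[:d.shape[0],:d.shape[1]]
    q=np.stack([u,v,np.ones_like(u)],-1)@np.linalg.inv(K).T*d[...,None]; return (q-t)@R
E
python3 - <<'E'
from h import *
s=ctrl.observe(); print({k:np.round(v,3) for k,v in s.items()})
for n in('top','scene'):
    p,d,c=grab(n,n+'0.png'); print(n,c['K'],(-np.array(c['R']).T@c['t']).round(3))
E
```

```text
{'clock': np.float64(0.0), 'joint_pos': array([-1.3  ,  0.131,  1.489, -0.   ,  1.523, -0.085]), 'qvel': array([ 0.001,  0.   , -0.   ,  0.001,  0.002, -0.001]), 'joint_torque': array([ 1.0000e-03, -5.5984e+01, -4.9176e+01,  7.7000e-02,  3.6000e-02,
       -0.0000e+00]), 'position': array([ 0.209, -0.562,  0.235]), 'tcp_rot': array([-1.571,  0.002, -1.215]), 'wrist_force': array([ 0.241, -0.446,  0.293]), 'ft_torque': array([ 0.022, -0.015,  0.016]), 'grip_width': np.float64(1.005)}
top [[389.74863603   0.         282.94470814]
 [  0.         389.74863603 207.11209063]
 [  0.           0.           1.        ]] [-0.013 -0.008  1.391]
scene [[463.23871759   0.         269.78022073]
 [  0.         463.23871759 213.99021263]
 [  0.           0.           1.        ]] [0.089 0.901 1.036]
```

View pics/top0.png

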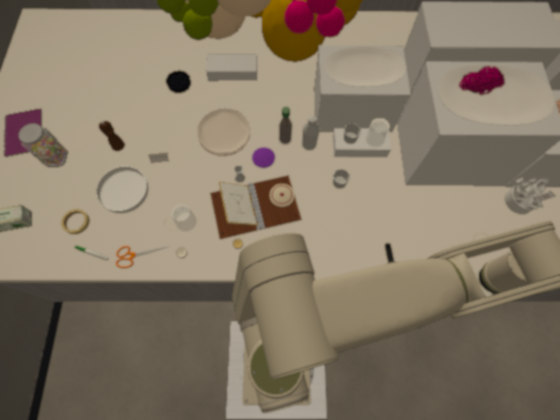

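View pics/scene0.png

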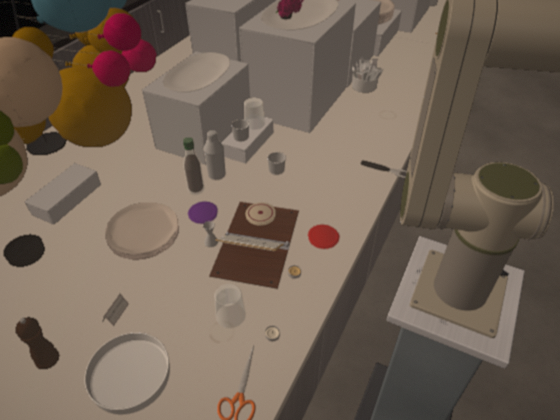

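The top view shows the binder at about (255,207), the coasters at (282,195) and a purple look-alike at (263,157). In the scene view the red look-alike is at (323,237) and the jigger at (211,232). I'll enlarge both views and localise things.

```bash
python3 - <<'E'
from h import *
p,d,c=load('top0.png'); a=p[120:270,130:370]; cv2.imwrite('pics/topz.png',cv2.resize(a,None,fx=3.3,fy=3.3,interpolation=cv2.INTER_CUBIC)[:,:,::-1])
p,d,c=load('scene0.png'); a=p[180:330,180:380]; cv2.imwrite('pics/scz.png',cv2.resize(a,None,fx=4,fy=4,interpolation=cv2.INTER_CUBIC)[:,:,::-1])
for n in('top0.png','scene0.png'):
    p,d,c=load(n);P=pts(d,c)
    hs=cv2.cvtColor(p,cv2.COLOR_RGB2HSV)
    ok=(P[...,0]>.25)&(P[...,0]<.9)&(abs(P[...,1])<.5)&(P[...,2]<.25)&(d>0)
    # brown covers
    m=((hs[...,0]<15)&(hs[...,1]>100)&(hs[...,2]<130)&ok).astype(np.uint8)
    nn,l,st,ce=cv2.connectedComponentsWithStats(m)
    for i in range(1,nn):
        if st[i,4]>60: print(n,'brown',st[i],ce[i].round(1),P[l==i].mean(0).round(3))
    hgt=(ok&(P[...,2]>.012)).astype(np.uint8)
    nn,l,st,ce=cv2.connectedComponentsWithStats(hgt)
    for i in range(1,nn):
        if st[i,4]>25: q=P[l==i]; print(n,'obj',st[i],q.mean(0).round(3),np.percentile(q,[2,98],axis=0).round(3).tolist())
E
```

```text
top0.png brown [ 255  176   46   52 1140] [275.1 204.1] [0.586 0.007 0.001]
top0.png brown [211 192  45  46 657] [226.7 220. ] [0.52  0.191 0.002]
top0.png obj [278 107  15  38 433] [ 0.861 -0.03   0.116] [[0.847, -0.056, 0.016], [0.886, -0.004, 0.206]]
top0.png obj [301 116  19  34 452] [ 0.838 -0.127  0.108] [[0.823, -0.159, 0.019], [0.866, -0.099, 0.179]]
top0.png obj [ 333  119   58   38 1741] [ 0.829 -0.337  0.078] [[0.795, -0.444, 0.017], [0.886, -0.23, 0.155]]
top0.png obj [ 197  129   53   28 1085] [0.848 0.22  0.033] [[0.792, 0.122, 0.017], [0.898, 0.319, 0.044]]
top0.png obj [261 148  10  13  28] [0.802 0.048 0.014] [[0.777, 0.031, 0.012], [0.827, 0.063, 0.018]]
top0.png obj [152 153  16   9  94] [0.783 0.47  0.026] [[0.771, 0.443, 0.013], [0.793, 0.498, 0.042]]
top0.png obj [234 166  10  15 113] [0.699 0.15  0.043] [[0.683, 0.134, 0.013], [0.716, 0.165, 0.072]]
top0.png obj [332 169  18  20 183] [ 0.684 -0.248  0.037] [[0.649, -0.276, 0.013], [0.711, -0.217, 0.058]]
top0.png obj [ 218  182   44   46 1296] [0.558 0.142 0.063] [[0.479, 0.074, 0.014], [0.642, 0.204, 0.108]]
t
[... 951 characters left out ...]
42 0.127 0.052] [[0.483, 0.022, 0.012], [0.827, 0.209, 0.109]]
scene0.png obj [245 202  30  22 484] [ 0.622 -0.015  0.016] [[0.58, -0.059, 0.012], [0.665, 0.027, 0.02]]
scene0.png obj [ 118  204   61   56 1784] [0.849 0.233 0.034] [[0.795, 0.127, 0.015], [0.898, 0.326, 0.045]]
scene0.png obj [308 224  31  23 348] [ 0.408 -0.015  0.014] [[0.366, -0.058, 0.012], [0.45, 0.026, 0.017]]
scene0.png obj [288 265  13  12  65] [0.426 0.146 0.014] [[0.408, 0.128, 0.012], [0.443, 0.165, 0.017]]
scene0.png obj [ 214  283   31   42 1049] [0.506 0.359 0.07 ] [[0.479, 0.32, 0.015], [0.544, 0.384, 0.095]]
scene0.png obj [107 292  19  26 231] [0.785 0.471 0.028] [[0.776, 0.443, 0.012], [0.794, 0.499, 0.043]]
```

View pics/topz.png

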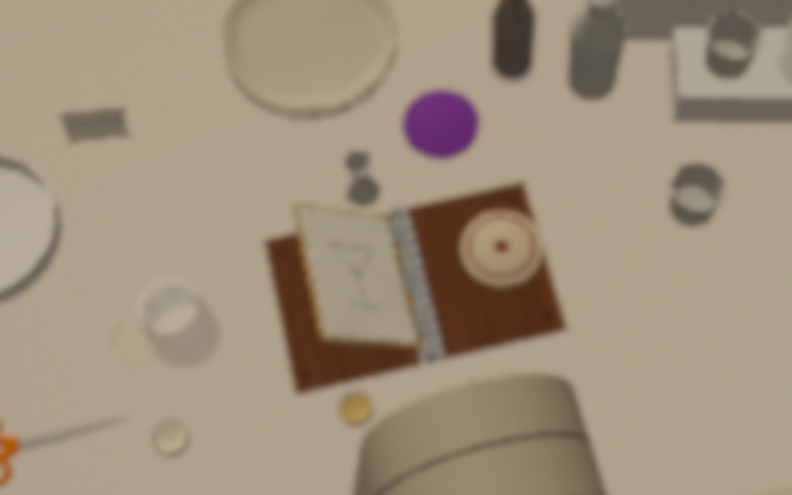

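View pics/scz.png

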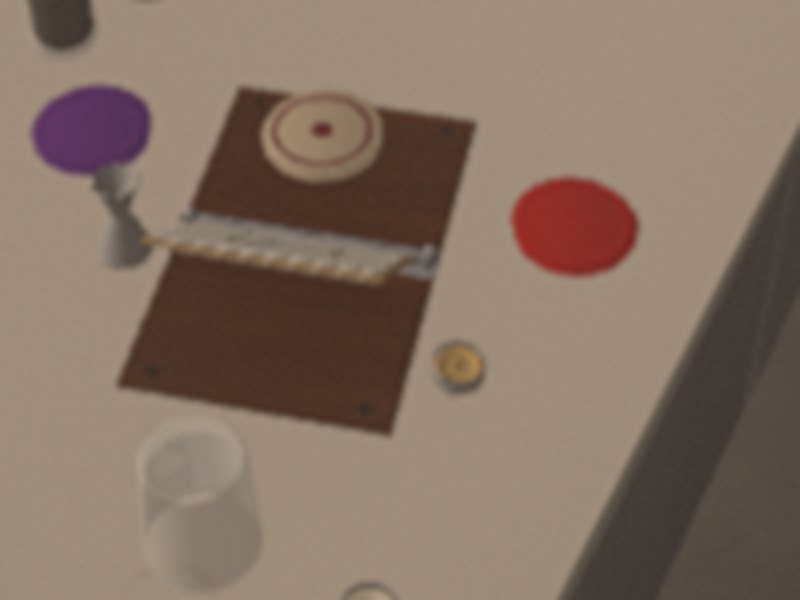

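```bash
cat >> h.py <<'E'
def bpose(corn,c):  # FL,FR,NR,NL
    q=np.array([plane(c,u,v,.003)[:2] for u,v in corn]); o=q.mean(0)
    e=(q[0]-q[3])+(q[1]-q[2]); return o,np.arctan2(e[1],e[0]),q
E
python3 - <<'E'
from h import *
p,d,c=load('top0.png')
A=[bpose([(u/3.3+130-.35,v/3.3+120-.35) for u,v in [(266,240),(522,183),(565,327),(297,391)]],c)]
c2=load('scene0.png')[2]
A.append(bpose([(u/4+180-.4,v/4+180-.4) for u,v in [(118,387),(238,87),(476,122),(391,435)]],c2))
for o,y,q in A:
    print(o,np.degrees(y),q.round(3).tolist(),[np.linalg.norm(q[i]-q[i-1]).round(3) for i in range(4)])
o=(A[0][0]+A[1][0])/2; y=(A[0][1]+A[1][1])/2
Rb=np.array([[np.cos(y),-np.sin(y)],[np.sin(y),np.cos(y)]])
print('mean',o,np.degrees(y))
for nm,w in dict(coastT=plane(c,501/3.3+129.65,247/3.3+119.65,.015),coastS=plane(c2,322/4+179.6,129/4+179.6,.015),red=[.408,-.015,0],purp=[.802,.048,0],cup=[.68,-.248,0],jig=[.699,.15,0],opener=[.39,-.409,0],tea=[.426,.146,0]).items(): print(nm,np.round(w[:2],3),(Rb.T@(np.array(w[:2])-o)).round(3))
# leaf angle
for n in('top0.png','scene0.png'):
    p,d,c=load(n);P=pts(d,c); L=P.copy(); L[...,:2]=(P[...,:2]-o)@Rb
    m=(d>0)&(abs(L[...,0])<.075)&(L[...,1]>.02)&(L[...,1]<.16)&(L[...,2]>.025)&(L[...,2]<.16)
    q=L[m]; print(n,m.sum()); print(np.degrees(np.median(np.arctan2(q[:,2]-.009,q[:,1]))), np.linalg.norm(q[:,1:],axis=1).max())
E
```

```text
[0.57867555 0.08426013] 14.494627476568928 [[0.634, 0.261], [0.711, -0.044], [0.524, -0.092], [0.446, 0.212]] [np.float64(0.194), np.float64(0.314), np.float64(0.193), np.float64(0.315)]
[0.57812594 0.08820779] 14.669076212049347 [[0.633, 0.267], [0.715, -0.041], [0.522, -0.091], [0.442, 0.217]] [np.float64(0.197), np.float64(0.319), np.float64(0.199), np.float64(0.318)]
mean [0.57840075 0.08623396] 14.581851844309137
coastT [ 0.62  -0.018] [ 0.014 -0.112]
coastS [ 0.623 -0.017] [ 0.017 -0.111]
red [ 0.408 -0.015] [-0.19  -0.055]
purp [0.802 0.048] [ 0.207 -0.093]
cup [ 0.68  -0.248] [ 0.014 -0.349]
jig [0.699 0.15 ] [0.133 0.031]
opener [ 0.39  -0.409] [-0.307 -0.432]
tea [0.426 0.146] [-0.132  0.096]
top0.png 956
42.55263281755165 0.15840127464806236
scene0.png 442
43.22619231305022 0.16174925910554
```

The binder is at (0.578, 0.086) with yaw 14.6°. The coasters are at (0.016, −0.111) in the binder frame, and the leaf is at about 0.70 rad. I'll push with the jaws along the spine and about a 40 mm gap, so the two fingertips cradle the disc.

```bash
cat >> h.py <<'E'
O=np.array([.5784,.0862]); Y=np.radians(14.6); RB=np.array([[np.cos(Y),-np.sin(Y)],[np.sin(Y),np.cos(Y)]])
def cur():
    s=ctrl.observe(); p=s['position']; b=RB.T@(p[:2]-O)
    print('t',round(float(s['clock']),2),'tcp_b',(b*1000).round(1),'tip z',round((p[2]-.017)*1000,1),'rpy',np.degrees(s['tcp_rot']).round(2),'F_b',(RB.T@s['wrist_force'][:2]).round(1),s['wrist_force'][2].round(1),'w',round(float(s['grip_width'])*93,1)); return s
def go(x,y,tipz): # mm binder; tool down, x along binder x
    s=cur(); R=Ro.from_euler('xyz',s['tcp_rot']); T=np.r_[O+RB@np.array([x,y])/1000,(tipz+17)/1000]
    Rt=Ro.from_euler('xyz',[-np.pi/2,0,Y]); print('->',(x,y,tipz),'shift',(R.inv().apply(T-s['position'])*1000).round(1),'rot',np.degrees((R.inv()*Rt).as_rotvec()).round(2))
E
python3 -c "
from h import *
go(16,-38,110)"
```

```text
t 0.1 tcp_b [-521.  -534.1] tip z 217.7 rpy [-89.99   0.09 -69.61] F_b [-0.3 -0.2] -0.8 w 92.9
-> (16, -38, 110) shift [-439.2  108.5  584.2] rot [-7.000e-02 -8.421e+01 -7.000e-02]
```

```bash
R='[]'; python3 -m pendant '[[[-44,0,58],[0,-8.4,0]],[[-88,0,117],[0,-16.8,0]],[[-132,0,175],[0,-25.2,0]],[[-176,0,234],[0,-33.6,0]],[[-220,0,292],[0,-42,0]],[[-264,20,350],[0,-50.4,0]],[[-308,40,409],[0,-59,0]],[[-352,60,467],[0,-67.4,0]],[[-396,80,526],[0,-75.8,0]],[[-439,108,584],[0,-84.2,0]],[[-439,108,584],[0,-84.2,0]],[[-439,108,584],[0,-84.2,0]],[[-439,108,584],[0,-84.2,0]],[[-439,108,584],[0,-84.2,0]],[[-439,108,584],[0,-84.2,0]],[[-439,108,584],[0,-84.2,0]],[[-439,108,584],[0,-84.2,0]],[[-439,108,584],[0,-84.2,0]]]' 0.57 10; python3 -c "
from h import *
go(16,-38,7)
p,d,c=grab('top','top1.png'); grab('wrist','w1.png')
cv2.imwrite('pics/top1z.png',cv2.resize(p[120:270,130:370],None,fx=3.3,fy=3.3)[:,:,::-1])"
```

```text
clock: 1.9
position: [0.603, 0.0525, 0.1275]
tcp_rot: [-1.569, 0.0, 0.254]
wrist_force: [0.4, -0.2, -0.2]
grip_width: 0.429
t 1.9 tcp_b [ 15.3 -38.9] tip z 110.5 rpy [-8.992e+01  3.000e-02  1.457e+01] F_b [ 0.3 -0.3] -0.2 w 39.9
-> (16, -38, 7) shift [  0.7 103.5   0.7] rot [-0.08 -0.03 -0.03]
```

View pics/w1.png

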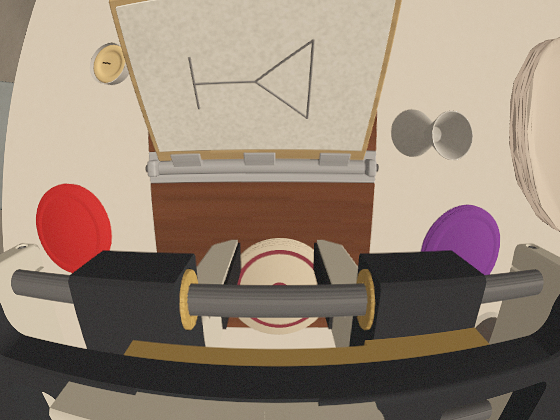

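The wrist view shows the disc (278,285) centred between the fingertips and the leaf hinge clear ahead (265,165). I'll descend behind the disc now.

```bash
python3 -m pendant '[[[0,40,0],[0,0,0]],[[0,75,1],[0,0,0]],[[0,95,1],[0,0,0]],[[0,103,1],[0,0,0]],[[0,103,1],[0,0,0]],[[0,103,1],[0,0,0]]]'; python3 -c "
from h import *
go(16,-178,7)
c=ctrl.get_calibration('wrist');o=-np.array(c['R']).T@c['t'];print(o, RB.T@(o[:2]-O))"
```

```text
clock: 2.6
position: [0.6042, 0.0526, 0.0269]
tcp_rot: [-1.57, -0.003, 0.252]
wrist_force: [-0.0, -0.3, 0.4]
grip_width: 0.431
t 2.6 tcp_b [ 16.5 -39. ] tip z 9.9 rpy [-89.96  -0.17  14.46] F_b [-0.1 -0.3] 0.4 w 40.1
-> (16, -178, 7) shift [-1.00e-01  2.80e+00 -1.39e+02] rot [-0.04 -0.14  0.17]
[0.58771326 0.11613311 0.17694145] [0.01655775 0.02661895]
```

```bash
python3 -m pendant '[[[0,3,-5],[0,0,0]],[[0,3,-10],[0,0,0]],[[0,3,-15],[0,0,0]],[[0,3,-20],[0,0,0]],[[0,3,-25],[0,0,0]],[[0,3,-30],[0,0,0]],[[0,3,-36],[0,0,0]],[[0,3,-42],[0,0,0]],[[0,3,-48],[0,0,0]],[[0,3,-54],[0,0,0]],[[0,3,-60],[0,0,0]],[[0,3,-60],[0,0,0]]]'; python3 -c "
from h import *
go(16,-178,7)
grab('wrist','w2.png')"
```

```text
clock: 3.8
position: [0.6194, -0.0066, 0.0238]
tcp_rot: [-1.571, -0.003, 0.252]
wrist_force: [0.5, 0.4, -0.6]
grip_width: 0.424
t 3.8 tcp_b [  16.3 -100.1] tip z 6.8 rpy [-89.99  -0.17  14.42] F_b [0.5 0.3] -0.6 w 39.4
-> (16, -178, 7) shift [ -0.   -0.2 -77.9] rot [-0.01 -0.18  0.17]
```

View pics/w2.png

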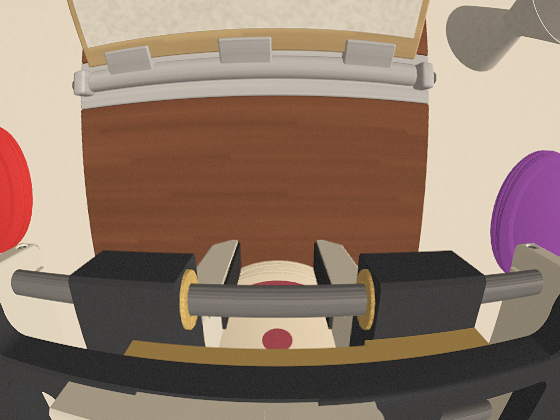

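The disc is cradled between the tips (its near edge at about (278,265), red dot at (277,340)) and moving straight. I'll continue past the edge.

```bash
python3 -m pendant '[[[0,0,-5],[0,0,0]],[[0,0,-10],[0,0,0]],[[0,0,-16],[0,0,0]],[[0,0,-22],[0,0,0]],[[0,0,-28],[0,0,0]],[[0,0,-34],[0,0,0]],[[0,0,-40],[0,0,0]],[[0,0,-46],[0,0,0]],[[0,0,-52],[0,0,0]],[[0,0,-58],[0,0,0]],[[0,0,-64],[0,0,0]],[[0,0,-70],[0,0,0]],[[0,0,-75],[0,0,0]],[[0,0,-80],[0,0,0]],[[0,0,-80],[0,0,0]],[[0,0,-60],[0,0,0]],[[0,-40,-50],[0,0,0]],[[0,-40,-50],[0,0,0]]]'; python3 -c "
from h import *
cur()
for n in('top','scene'):
    p,d,c=grab(n,n+'3.png')
p,d,c=load('scene3.png'); cv2.imwrite('pics/sc3z.png',cv2.resize(p[150:300,180:380],None,fx=4,fy=4,interpolation=2)[:,:,::-1])
p,d,c=load('top3.png'); cv2.imwrite('pics/top3z.png',cv2.resize(p[120:270,200:400],None,fx=4,fy=4,interpolation=2)[:,:,::-1])"
```

```text
clock: 5.65
position: [0.6342, -0.0526, 0.0688]
tcp_rot: [-1.572, -0.009, 0.253]
wrist_force: [1.5, -0.2, 0.8]
grip_width: 0.428
t 5.65 tcp_b [  19.  -148.4] tip z 51.8 rpy [-90.1   -0.52  14.52] F_b [ 1.5 -0.6] 0.8 w 39.8
```

View pics/sc3z.png

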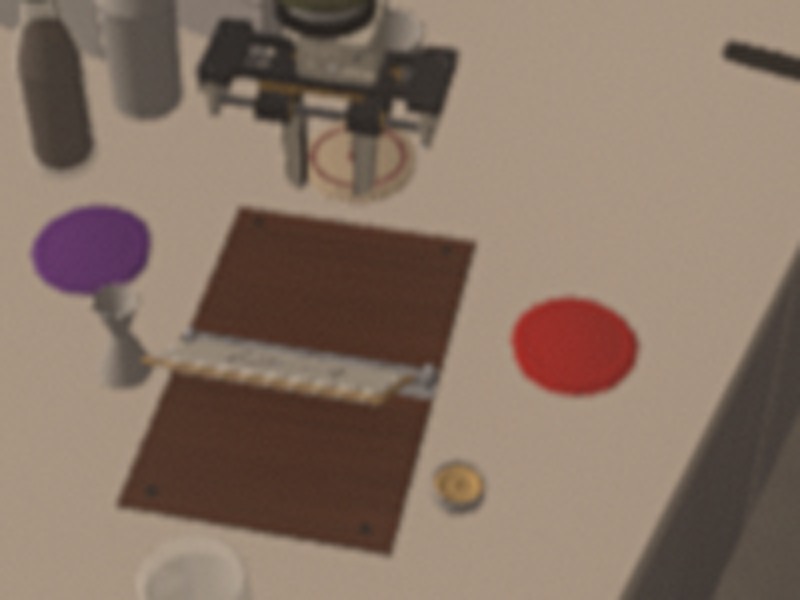

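View pics/top3z.png

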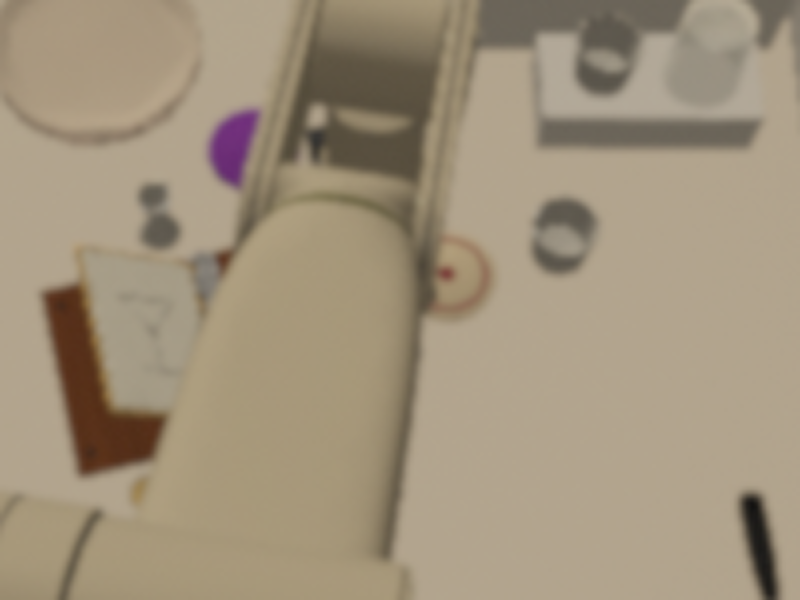

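The disc's centre dot is at (446,273) in the zoomed top view and about (358,157) in the zoomed scene view, and there's bare worktop between the disc and the cover. I'll check the numbers.

```bash
python3 -c "
from h import *
a=plane(load('top3.png')[2],446/4+199.6,273/4+119.6,.012);b=plane(load('scene3.png')[2],358/4+179.6,157/4+149.6,.012)
for w in(a,b): print(w.round(3),RB.T@(w[:2]-O))
go(0,-148,170)
go(0,148,170)"
```

```text
[ 0.651 -0.135  0.012] [ 0.01435359 -0.23184491]
[ 0.651 -0.131  0.012] [ 0.01521422 -0.2287366 ]
t 5.75 tcp_b [  17.1 -148.8] tip z 48.3 rpy [-90.04  -0.31  14.49] F_b [0.1 0.1] -0.4 w 39.7
-> (0, -148, 170) shift [ -16.4 -121.8    0.7] rot [ 0.04 -0.11  0.31]
t 5.75 tcp_b [  17.1 -148.8] tip z 48.3 rpy [-90.04  -0.31  14.49] F_b [0.1 0.1] -0.4 w 39.7
-> (0, 148, 170) shift [ -17.  -122.   296.7] rot [ 0.04 -0.11  0.31]
```

```bash
python3 -m pendant '[[[-10,-40,0],[0,0,0]],[[-17,-80,0],[0,0,0]],[[-17,-120,10],[0,0,0]],[[-17,-122,50],[0,0,0]],[[-17,-122,95],[0,0,0]],[[-17,-122,140],[0,0,0]],[[-17,-122,185],[0,0,0]],[[-17,-122,230],[0,0,0]],[[-17,-122,270],[0,0,0]],[[-17,-122,300],[0,0,0]],[[-17,-122,307],[0,0,0]],[[-17,-90,307],[0,0,0]],[[-17,-55,307],[0,0,0]],[[-17,-25,307],[0,0,0]],[[-17,-22,307],[0,0,0]],[[-17,-22,307],[0,0,0]]]'; python3 -c "
from h import *
go(0,110,75)
p,d,c=grab('scene','scene4.png'); cv2.imwrite('pics/sc4z.png',cv2.resize(p[150:300,160:360],None,fx=4,fy=4,interpolation=2)[:,:,::-1])"
```

```text
clock: 7.35
position: [0.5381, 0.2386, 0.0858]
tcp_rot: [-1.572, -0.002, 0.252]
wrist_force: [-0.3, 0.4, -0.0]
grip_width: 0.427
t 7.35 tcp_b [ -0.6 157.6] tip z 68.8 rpy [-90.06  -0.13  14.46] F_b [-0.2  0.5] -0.0 w 39.8
-> (0, 110, 75) shift [  0.7  -6.1 -47.6] rot [ 0.06 -0.14  0.13]
```

View pics/sc4z.png

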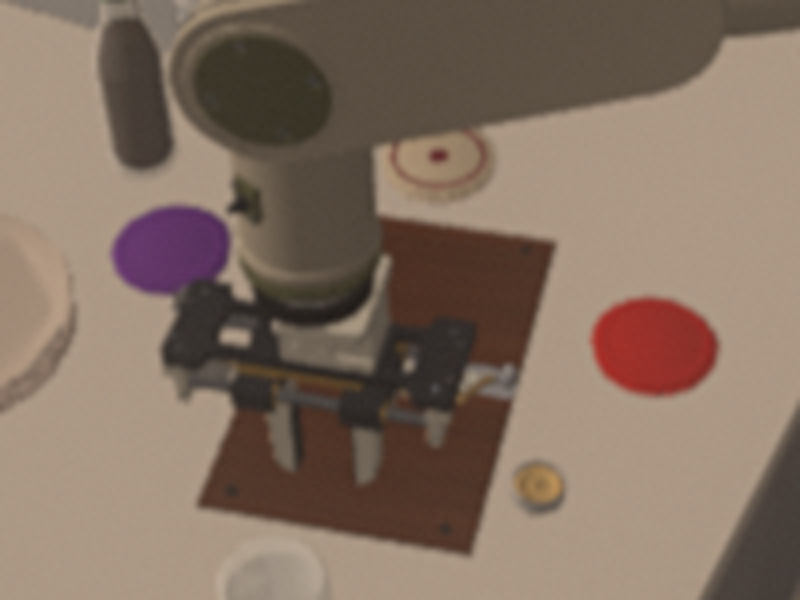

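The coasters lie flat on the worktop beyond the cover edge, with the dot at (438,156). The fingers are outside the leaf's free edge, so I'll start pushing the leaf up.

```bash
python3 -m pendant '[[[0,-1,-12],[0,0,0]],[[0,-1,-24],[0,0,0]],[[0,-3,-34],[0,0,0]],[[0,-10,-42],[0,0,0]],[[0,-18,-50],[0,0,0]],[[0,-25,-58],[0,0,0]],[[0,-31,-66],[0,0,0]],[[0,-36,-74],[0,0,0]],[[0,-36,-74],[0,0,0]]]'; python3 -c "
from h import *
cur()
grab('wrist','w5.png')"
```

```text
clock: 8.3
position: [0.5584, 0.166, 0.1245]
tcp_rot: [-1.572, -0.006, 0.251]
wrist_force: [-0.4, -0.2, -0.2]
grip_width: 0.43
t 8.3 tcp_b [ 0.7 82.2] tip z 107.5 rpy [-90.1   -0.36  14.4 ] F_b [-0.4 -0.1] -0.2 w 40.0
```

View pics/w5.png

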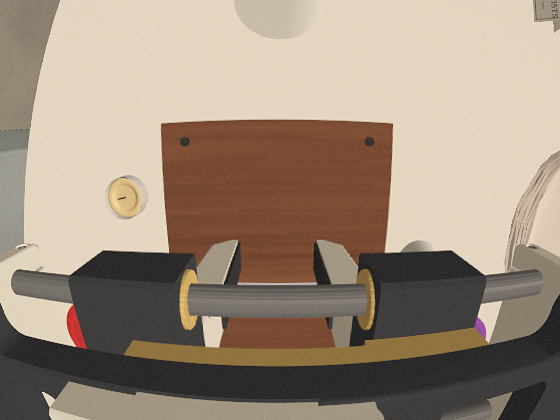

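```bash
python3 -c "
from h import *
p,d,c=grab('scene','scene5.png'); cv2.imwrite('pics/sc5z.png',cv2.resize(p[150:300,160:360],None,fx=4,fy=4,interpolation=2)[:,:,::-1])"
```

```text
(no output)
```

View pics/sc5z.png

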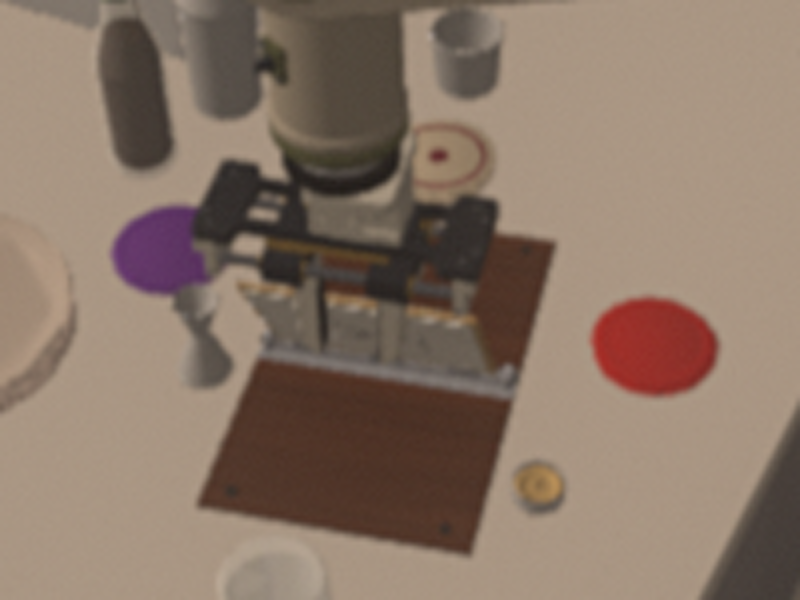

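The leaf is now at about 60° against the fingers, with both tips on face_b. Continuing over the top.

```bash
python3 -m pendant '[[[0,-5,-7],[0,0,0]],[[0,-10,-14],[0,0,0]],[[0,-14,-21],[0,0,0]],[[0,-17,-29],[0,0,0]],[[0,-20,-37],[0,0,0]],[[0,-22,-46],[0,0,0]],[[0,-23,-54],[0,0,0]],[[0,-23,-62],[0,0,0]],[[0,-23,-71],[0,0,0]],[[0,-22,-81],[0,0,0]],[[0,-20,-92],[0,0,0]],[[0,-18,-102],[0,0,0]],[[0,-15,-112],[0,0,0]],[[0,-12,-122],[0,0,0]],[[0,-8,-131],[0,0,0]],[[0,-8,-131],[0,0,0]]]'; python3 -c "
from h import *
cur()
p,d,c=grab('scene','scene6.png'); cv2.imwrite('pics/sc6z.png',cv2.resize(p[150:300,160:360],None,fx=4,fy=4,interpolation=2)[:,:,::-1])"
```

```text
clock: 10.0
position: [0.5897, 0.0385, 0.1302]
tcp_rot: [-1.572, -0.003, 0.25]
wrist_force: [-0.4, 0.1, 0.2]
grip_width: 0.429
t 10.0 tcp_b [ -1.1 -49.1] tip z 113.2 rpy [-90.07  -0.16  14.35] F_b [-0.4  0.2] 0.2 w 39.9
```

View pics/sc6z.png

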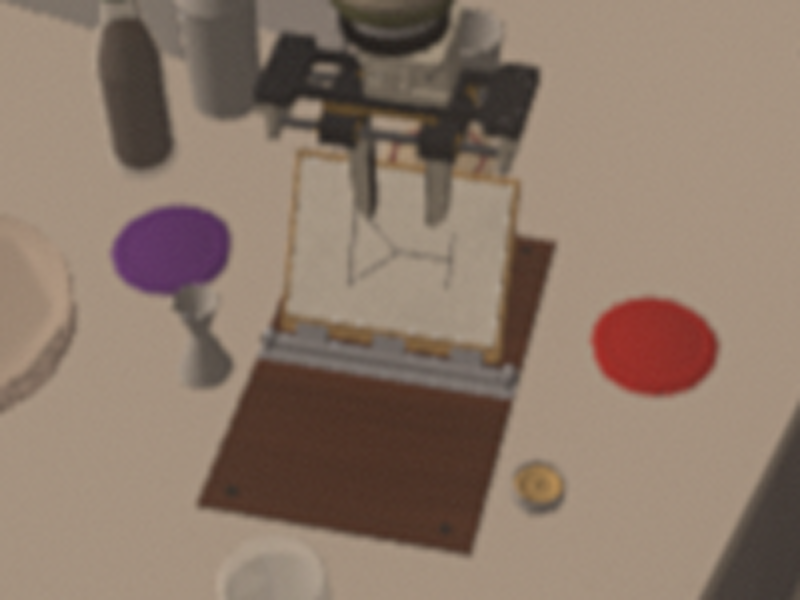

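The leaf is past upright, at about 120°, with the tips on face_b. I'll follow the arc down.

```bash
python3 -m pendant '[[[0,4,-9],[0,0,0]],[[0,10,-18],[0,0,0]],[[0,17,-26],[0,0,0]],[[0,24,-33],[0,0,0]],[[0,32,-39],[0,0,0]],[[0,41,-45],[0,0,0]],[[0,50,-50],[0,0,0]],[[0,59,-55],[0,0,0]],[[0,69,-58],[0,0,0]],[[0,79,-61],[0,0,0]],[[0,86,-62],[0,0,0]],[[0,92,-63],[0,0,0]],[[0,96,-63],[0,0,0]],[[0,98,-63],[0,0,0]],[[0,98,-63],[0,0,0]]]'; python3 -c "
from h import *
cur()"
```

```text
clock: 11.55
position: [0.6055, -0.0218, 0.0325]
tcp_rot: [-1.572, -0.003, 0.251]
wrist_force: [-0.2, -1.3, 0.2]
grip_width: 0.429
t 11.55 tcp_b [  -0.9 -111.3] tip z 15.5 rpy [-90.05  -0.17  14.37] F_b [-0.5 -1.2] 0.2 w 39.9
```

```bash
python3 -m pendant '[[[0,1,0],[0,0,0]],[[0,2,0],[0,0,0]],[[0,3,0],[0,0,0]],[[0,4,0],[0,0,0]],[[0,4,0],[0,0,0]],[[0,4,0],[0,0,0]]]'; python3 -c "
from h import *
cur()"
```

```text
clock: 12.15
position: [0.6061, -0.0218, 0.0301]
tcp_rot: [-1.572, -0.004, 0.251]
wrist_force: [-4.2, 0.0, 11.8]
grip_width: 0.429
t 12.15 tcp_b [  -0.4 -111.5] tip z 13.1 rpy [-90.07  -0.22  14.37] F_b [-4.1  1.1] 11.8 w 39.9
```

The tips read 12 N at z = 13.1 mm, which is exactly the height of the leaf lying flat. One more firm press, then straight up and away.

```bash
python3 -m pendant '[[[0,1,0],[0,0,0]],[[0,2,0],[0,0,0]],[[0,2,0],[0,0,0]],[[0,2,0],[0,0,0]]]'; python3 -m pendant '[[[0,-10,0],[0,0,0]],[[0,-40,0],[0,0,0]],[[0,-85,0],[0,0,0]],[[0,-130,0],[0,0,0]],[[0,-170,0],[0,0,0]],[[-40,-180,-20],[0,8,0]],[[-80,-180,-60],[0,16,0]],[[-110,-180,-105],[0,24,0]],[[-140,-180,-150],[0,32,0]],[[-170,-180,-195],[0,40,0]],[[-200,-180,-240],[0,48,0]],[[-230,-180,-280],[0,56,0]],[[-260,-180,-320],[0,60,0]],[[-290,-180,-360],[0,60,0]],[[-290,-180,-360],[0,60,0]],[[-290,-180,-360],[0,60,0]]]'; python3 -c "
from h import *
cur()
for n in('top','scene'): grab(n,n+'7.png')
p,d,c=load('scene7.png'); cv2.imwrite('pics/sc7z.png',cv2.resize(p[140:320,180:380],None,fx=3.3,fy=3.3,interpolation=2)[:,:,::-1])
p,d,c=load('top7.png'); cv2.imwrite('pics/top7z.png',cv2.resize(p[120:270,160:400],None,fx=3.3,fy=3.3,interpolation=2)[:,:,::-1])
for n in('top7.png','scene7.png'):
    p,d,c=load(n);P=pts(d,c); L=P.copy(); L[...,:2]=(P[...,:2]-O)@RB
    for a,b in((-.05,-.03),(-.09,-.07),(-.135,-.115)):
        m=(d>0)&(abs(L[...,0])<.07)&(L[...,1]>a)&(L[...,1]<b)&(L[...,2]<.06); print(n,a,m.sum(),np.median(L[m][:,2]).round(4))
"
```

```text
clock: 12.55
position: [0.6062, -0.0218, 0.03]
tcp_rot: [-1.572, -0.004, 0.251]
wrist_force: [-8.6, 0.7, 15.7]
grip_width: 0.43
clock: 14.15
position: [0.412, -0.4455, 0.2096]
tcp_rot: [-1.569, -0.004, -0.8]
wrist_force: [-1.0, 1.2, -1.5]
grip_width: 0.428
t 14.15 tcp_b [-295.  -472.6] tip z 192.6 rpy [-89.9   -0.2  -45.86] F_b [-0.7  1.4] -1.5 w 39.8
top7.png -0.05 170 0.0109
top7.png -0.09 170 0.0119
top7.png -0.135 169 0.0122
scene7.png -0.05 205 0.0129
scene7.png -0.09 198 0.0132
scene7.png -0.135 188 0.013
```

```bash
sleep 1
```

```text
(no output)
```

View pics/sc7z.png

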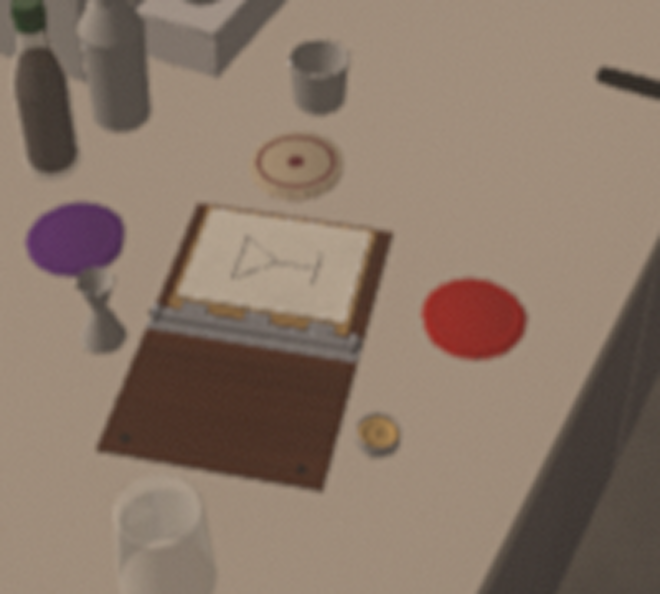

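View pics/top7z.png

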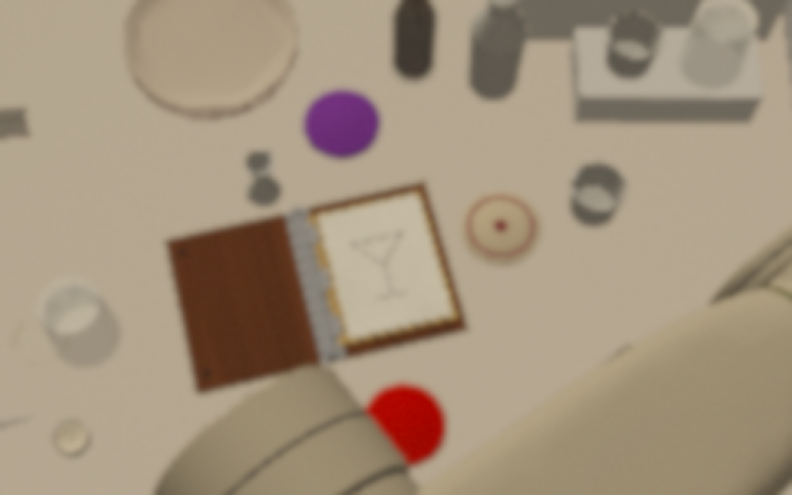

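The leaf lies flat over the right cover (top view (385,265)), with its face at a level 12–13 mm or so. The coasters (500,226) lie flat on the worktop, clear of the binder, and the bystanders I can see haven't moved. I'll let the arm settle and hand in.

```bash
python3 -m pendant '[[[0,0,0],[0,0,0]],[[0,0,0],[0,0,0]],[[0,0,0],[0,0,0]]]'; python3 -c "
from workcell import ctrl
print(ctrl.close_job())"
```

```text
clock: 14.55
position: [0.4145, -0.4416, 0.2097]
tcp_rot: [-1.568, -0.003, -0.796]
wrist_force: [-0.1, -0.4, 0.4]
grip_width: 0.427
the job is handed in; nothing more can be done
None
```

The job is done and handed in at about 14.6 s, well under the 54 s limit. I pushed the coasters sideways off the right-hand cover. Then I pushed the leaf over its spine with two spread fingertips, without pinching it, and pressed it flat.

- **Coasters:** they lie flat on the worktop. Their centre is about 230 mm from the spine, so there is a gap of roughly 23 mm to the binder's edge.
- **Leaf:** the upper face measures 11–12 mm high in the top view and 13 mm in the scene view, and is level to within about 1 mm. The fingertips stopped at 13 mm, where a flat leaf should be. The force was about 12 N, then about 18 N on a second press.
- **Other things:** the jigger, tumbler, steel cup, tealight and both look-alikes show no sign of having moved in the last pictures. I checked this by eye, without measuring them again. The opener is only partly in view, and the arm went nowhere near it before backing away at height.
- **Robot:** it finished about 190 mm above the worktop, touching nothing, with wrist force close to zero.

The two cameras disagreed by about 3–4 mm on the binder's sideways position and by 1–2 mm on the leaf's height. None of my checks failed.

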